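# Pin the jar in its jig and unscrew the tight cap

## Robot

A 6-joint arm with a two-finger parallel gripper is mounted at the origin on a cart in front of the work surface, level with it; the furniture and walls round the work are solid. World frame = base frame: x ahead of the robot, y to its left, z up, the work surface at z = 0. Lengths are in m, angles in rad, forces in N, time in s.
With the tool pointing down it reaches from about 0.225 to 0.875 m from the base axis. Payload 3.4 kg.
Tool frame: the origin (TCP) lies at the very end of the fingers, on their centre line; the grasp point (between the pads) lies 19 mm behind it (manip.pinch_z is the distance from the TCP to the grasp point, in m); z points along the fingers, y is the line along which they close (so a half turn about z gives the same grasp; the last joint's range is limited). The gripper opens to 85 mm and grips with 20 to 120 N. Pads are 22 mm wide; open, the fingers measure 114 mm over their backs; the gripper's body (76 mm by 85 mm) begins 54 mm behind the grasp point. The pads swing forward as they close: fully open they stand 13 mm farther back than shut.
Start: joints at [1.068, 0.276, 1.505, -0, 1.361, -0.121], TCP at [0.214, 0.534, 0.231] pointing down, gripper open.
Joint ranges: [-2.89, 2.89], [-0.75, 2.08], [0.22, 2.7], [-1.18, 4.32], [0.11, 2.71], [-2.7, 2.7]. Speed limits (rad/s): [2.57, 2.57, 3.14, 3.14, 3.14, 3.14].

## Interface

Orientations are given as a unit quaternion [w, x, y, z].
In Python, from rig import manip gives the robot as it stands. The module is installed in compiled form; this text tells all that it offers.
- The arm moves only by the shell command python3 -m jog 'ROWS' [FORCE]. ROWS is JSON, a list of rows, each an object of numbers: "dx", "dy", "dz": the shift along the tool's x, y, z each as a share of 25 cm, from -1 to 1; "ax", "ay", "az": the turn, a rotation vector about the tool's x, y, z each as a share of 90 degrees, from -1 to 1; "grip": the opening, from -1 (shut) to 1 (fully open), so that 0 is half open. A call has 1 to 5 rows; each row is the pose to reach, as a shift and turn from the pose commanded when the call began, along the tool's axes at that moment; what a row does not reach only later rows make up. A row lasts 1/12 s, in which the tool goes at most 41.7 mm and 7.16 degrees, less where a joint would pass 70% of its speed; a pose out of reach is approached as far as the arm can. A call with a number of a shift or a turn outside -1 to 1 is refused whole. A call with a gripper value outside its range is refused whole. The fingers move at their own pace and stop on an object; FORCE is the grip in N (left out, the last holds). Time passes only in rows, so rows that repeat a pose let the fingers close. It gives the time, the measured TCP pose, the force, the opening and the grip force at its end, in the units of the state.
- manip.get_state(): the state, without advancing time (a new reading comes with each control period).
- manip.get_image(name): name is "scene" or "top" or "wrist"; returns a dict with "img" (420x560x3 uint8, red, green, blue), "mtx" (3x3 intrinsics, pixels), "world_to_cam" (4x4, takes a point from world to camera coordinates); the wrist camera has in their place "T_tool_cam" (4x4, takes a point from camera to tool coordinates, whose origin is the TCP and whose axes are the flange's). Camera axes: x right, y down, z forward; pixel columns grow to the right and rows downward; lengths in m; the calibration is good to about 2 mm. A picture is of the moment at which its call begins: read the wrist's pose just before it. There is no depth.
- manip.sign_off(): hands the job in; it is judged then, once.
The state is a dict: "clock": time; "qpos": joint angles; "qd": joint speeds; "effort": joint torques, N m; "position": TCP position; "ee_rot": TCP orientation; "contact_force": force on the tool from outside, world axes, zero at the start; "moment": the same for the moment, N m; "width": finger opening in m; "gripper_force": force on a finger pad.
Only numpy, scipy, OpenCV 4.12 (cv2) and the standard library are available. Lean on these libraries where they do the work, as an engineer would, in place of code of your own. Each camera call takes 0.05 s, during which the arm holds its last target. There are 200 camera calls.

## Task

Lock the jar first: with the mallet, drive the jig's pin fully home so that its tongue drops into the notch in the jar's foot, then put the mallet back down on the bench, clear of the jig. Then unscrew the jar's tight cap anticlockwise just until its thread lets go, lift it straight up and finish while still holding it in the gripper, level, a centimetre or two above the jar's neck. The jar stays seated in the jig, and the other things on the bench stay where they are.

Things in the scene. Friction and masses are not known exactly. Their poses are not given: they have to be found in the camera images.
- jig: fixed dark steel jar jig: plate 130 x 190 x 10 mm with a round seat (10 mm high rim, 112 mm outside) for the jar's foot. Origin on the bench under the seat's centre, z up. 80 mm from the seat's centre towards its own -y stands a small portal (38 x 26 mm, top 54 mm over the bench) through which the drive pin runs.
- drive_pin (a joint): travel of the drive pin in m, growing downwards: 0 to 0.002 at the start (tongue above the notch), 0.013 fully home. Stiff: about 6 N moves it, and it stays where it is driven.
- pin_top (a point): centre of the flat top of the drive pin's round steel head (22 mm across, 7 mm thick), where the mallet strikes; 76 mm over the bench at joint value 0, 63 mm when home. The axis is upright. Nothing else stands within 40 mm of this axis at the height of the head; the jar's body begins 44 mm from it.
- jar: loose aluminium jar, 0.35 kg, origin at the centre of its underside, z up; stands in the jig's seat, 10 mm over the bench. Foot 96 mm across, 12 mm high, with a 13 mm notch towards its own -y under the pin's tongue; body 72 mm across up to z = 74 mm, shoulder, neck 40 mm across (48 over the thread lips) up to z = 112 mm. Until the pin is home the jar turns in its seat with the cap.
- jar_rim (a point): centre of the top rim of the jar's neck, 112 mm above the jar's underside. Three lugs in the cap sit under thread lips on the neck; turning the cap takes about half a N m. It comes free when its x axis is 69 to 92 degrees anticlockwise (seen from above) of the jar's x axis, then meets a stop; before that it cannot be lifted off the jar.
- cap_center (a point): centre of the round dark steel screw cap (56 mm across, knurled edge, 20.5 mm high, 80 g); lower edge 10 mm below this point, top 10.5 mm above. Screwed on, it lies 108 mm above the jar's underside, 4 mm below jar_rim. Its x axis starts 0 to 9 degrees anticlockwise of the jar's x axis. Clear of the neck when raised 14 mm; a sprung seal lifts it up to 2.5 mm as it turns.
- mallet_head (a point): centre of the mallet's cylindrical black rubber head (46 mm across, 72 mm high, standing upright on one of its two striking faces, which are 36 mm above and below this point). The x axis points along the handle. Whole mallet 0.4 kg, its centre of mass about 10 mm from the head's centre towards the handle. At the start it stands free on the bench on its face.
- mallet_grip (a point): point on the mallet's wooden handle 55 mm from the head's axis, at half its height; the handle is 20 mm wide, 24 mm high, level, and runs from 23 to 155 mm from the head's axis, ending in a knob up to 161 mm
- big_nut: bystander: rusty big nut, 40 x 38 x 22 mm, origin under its centre
- gauge_block: bystander: grey steel block, 45 x 57 x 25 mm, origin under its centre
- wood_wedge: bystander: wooden wedge, 68 x 106 x 26 mm, origin under its centre
- big_bolt: bystander: rusty bolt standing on its head, 32 mm across, 87 mm high, origin under its centre
Mind the look-alikes: they are no part of the job. Leave any green or purple look-alike of the part that bears cap_center alone.

How it is judged:
By the outcome, as a careful person would: the job done as asked, in the order asked, and still so for the second after the job is handed in, while the arm keeps its last pose, push and grip.
It also fails if it takes over 54 s, if anything falls off the work surface, if the arm or the gripper's body presses on something with over 40 N, if the wrist force passes 120 N, or if a joint passes its speed limit or range.

## Working session

There is one attempt and no reset: what is moved stays moved. The work goes in short steps, Python scripts to look and compute and a shell command to move; the robot and the scene stay as the last step left them, time stands still between calls to the robot, and variables do not carry over. Pictures are saved under pics/ and viewed, at most 10 in all, crops included, and the job is handed in when it is done.

```bash
mkdir -p pics; python3 - <<'E'
from rig import manip
import cv2,numpy as np,pickle
s=manip.get_state();print(s)
d={n:manip.get_image(n) for n in("scene","top","wrist")}
pickle.dump((s,d),open('d0.pkl','wb'))
for n in d: cv2.imwrite(f'pics/{n}0.png',d[n]['img'][:,:,::-1])
print(d['top']['mtx'],d['top']['world_to_cam'],d['scene']['world_to_cam'],d['wrist']['T_tool_cam'])
E
```

```text
{'clock': 0.0, 'qpos': array([ 1.06800976e+00,  2.76626744e-01,  1.50613502e+00, -4.91867932e-06,
        1.36070164e+00, -1.20993529e-01]), 'qd': array([ 1.17487615e-03,  2.00976306e-03,  1.24557701e-03, -4.82782665e-05,
        5.73325369e-04,  2.88080240e-04]), 'effort': array([-3.43342814e-03, -4.16788709e+01, -2.45800495e+01, -5.93080986e-04,
        1.10024930e-02,  6.09719422e-06]), 'position': array([0.21398349, 0.53313196, 0.23042086]), 'ee_rot': array([-2.84738548e-04,  1.89738615e-01,  9.81834193e-01, -8.90985928e-04]), 'contact_force': array([0.03070293, 0.64232682, 0.34303964]), 'moment': array([ 0.02580723, -0.00193634,  0.00940425]), 'gripper_force': 0.0, 'width': 0.08542064785249955}
[[412.69311334   0.         276.89247578]
 [  0.         412.69311334 207.60407973]
 [  0.           0.           1.        ]] [[-0.0269108  -0.99957404 -0.01129385  0.03677004]
 [-0.99236292  0.0280738  -0.12011534  0.55697917]
 [ 0.12038124  0.0079752  -0.9926957   0.87740589]
 [ 0.          0.          0.          1.        ]] [[ 0.62668185 -0.77927224 -0.00215553 -0.32565283]
 [-0.43767414 -0.34968127 -0.82835038  0.31690193]
 [ 0.6447567   0.52005556 -0.56020622  0.69685857]
 [ 0.          0.          0.          1.        ]] [[-4.05293745e-04 -9.50498039e-01 -3.10730290e-01  8.13599083e-02]
 [ 9.99999841e-01 -2.63035421e-04 -4.99722859e-04  9.56030556e-04]
 [ 3.93252525e-04 -3.10730443e-01  9.50497994e-01 -1.42725774e-01]
 [ 0.00000000e+00  0.00000000e+00  0.00000000e+00  1.00000000e+00]]
```

View pics/top0.png

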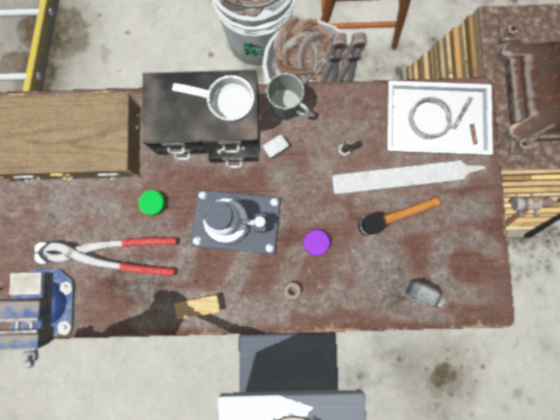

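View pics/scene0.png

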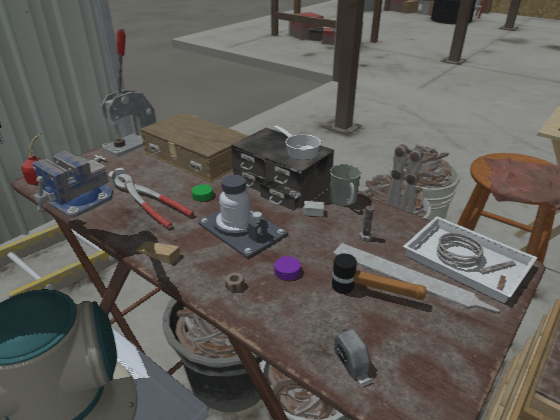

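The top view shows the mallet's head at (373,224) with its handle towards (437,203). The jig is at (236,220) with the dark cap at (217,215) on the jar and the pin head at (260,221). The green disc (151,202) and purple disc (316,242) are loose look-alikes. The cap meant is the dark one on the jar. I'll confirm this in a crop and measure it.

```bash
cat > h.py <<'E'
import numpy as np,cv2,pickle
from scipy.spatial.transform import Rotation as R
def ray(d,uv,z,Twc=None):
    T=np.linalg.inv(d['world_to_cam']) if Twc is None else Twc
    v=T[:3,:3]@np.linalg.inv(d['mtx'])@np.array([uv[0],uv[1],1.]);o=T[:3,3]
    return o+v*(z-o[2])/v[2]
def proj(d,p,Twc=None):
    T=d['world_to_cam'] if Twc is None else np.linalg.inv(Twc)
    c=T[:3,:3]@np.array(p)+T[:3,3];q=d['mtx']@c;return q[:2]/q[2]
def toolT(s):
    q=s['ee_rot'];T=np.eye(4);T[:3,:3]=R.from_quat([q[1],q[2],q[3],q[0]]).as_matrix();T[:3,3]=s['position'];return T
E
python3 - <<'E'
from h import *
s,d=pickle.load(open('d0.pkl','rb'))
t=d['top'];im=t['img'];hsv=cv2.cvtColor(im,cv2.COLOR_RGB2HSV)
def blobs(m,n):
    k,l,st,c=cv2.connectedComponentsWithStats(m.astype(np.uint8))
    for i in range(1,k):
        if st[i,4]>60: print(n,st[i],c[i].round(1))
sub=np.zeros(im.shape[:2],bool);sub[180:270,185:460]=1
blobs(sub&(hsv[...,2]<50),'dark')
o=sub&(hsv[...,0]<20)&(hsv[...,1]>150)&(hsv[...,2]>140);blobs(o,'orange')
a=cv2.resize(im[180:270,185:445],None,fx=3,fy=3,interpolation=3)
b=cv2.resize(d['scene']['img'][160:270,190:450],None,fx=3,fy=3,interpolation=3)
cv2.imwrite('pics/c1.png',np.vstack([a,b])[:600,:,::-1])
E
```

```text
orange [384 198  56  25 408] [411.6 209.9]
```

View pics/c1.png

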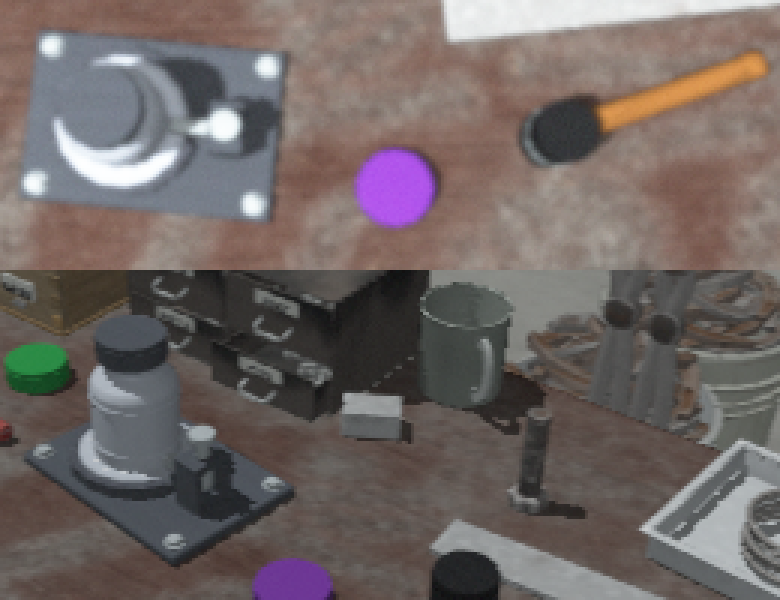

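The crop confirms the dark steel cap on the jar, top centre at about crop (102,106). The pin head is at (224,125), the mallet top at (567,130), and the jig screws are at (50,45), (267,66), (35,183) and (253,204).

```bash
python3 - <<'E'
from h import *
s,d=pickle.load(open('d0.pkl','rb'))
t=d['top'];im=t['img'];hsv=cv2.cvtColor(im,cv2.COLOR_RGB2HSV)
c=lambda x,y:(185+x/3-.33,180+y/3-.33)
S=[ray(t,c(*p),.012) for p in((50,45),(267,66),(35,183),(253,204))]
m=np.mean(S,0);print('plate c',m);e=(S[1]-S[0]+S[3]-S[2])[:2];print('-y dir deg',np.degrees(np.arctan2(e[1],e[0])))
p=ray(t,c(224,125),.075);k=ray(t,c(102,106),.1285)
print('pin',p,'cap',k,'dist',np.linalg.norm((p-k)[:2]),np.degrees(np.arctan2(*(p-k)[1::-1])))
o=(hsv[...,0]<20)&(hsv[...,1]>150)&(hsv[...,2]>140);o[:195]=0;o[226:]=0;o[:,:380]=0;o[:,445:]=0
ys,xs=np.nonzero(o);P=np.array([ray(t,(x,y),.046)[:2] for x,y in zip(xs,ys)])
vx,vy,x0,y0=cv2.fitLine(P.astype(np.float32),cv2.DIST_L2,0,.01,.01).ravel()
pr=(P-[x0,y0])@[vx,vy];print('handle',x0,y0,np.degrees(np.arctan2(vy,vx)),pr.min(),pr.max(),[x0+vx*pr.max(),y0+vy*pr.max()],[x0+vx*pr.min(),y0+vy*pr.min()])
print('head',ray(t,c(567,130),.072))
T=toolT(s);print(T.round(3))
E
```

```text
plate c [0.53265575 0.11674321 0.012     ]
-y dir deg -97.11929464693074
pin [0.52478957 0.05869019 0.075     ] cap [0.53482925 0.13600781 0.1285    ] dist 0.07796671524167151 -97.3984503572598
handle 0.5431242 -0.27057326 -72.291954 -0.0618788983656779 0.06310134707771323 [np.float64(0.5623175314595632), np.float64(-0.3306847865276344)] [np.float64(0.5243026946365066), np.float64(-0.21162625787021586)]
head [ 0.51484553 -0.18116324  0.072     ]
[[-0.928  0.373 -0.001  0.214]
 [ 0.373  0.928 -0.002  0.533]
 [ 0.    -0.002 -1.     0.23 ]
 [ 0.     0.     0.     1.   ]]
```

```bash

for i in 1 2 3 4; do python3 -m jog '[{"dx":-0.58,"dy":-0.592,"grip":1},{"dx":-0.58,"dy":-0.592,"grip":1},{"dx":-0.58,"dy":-0.592,"grip":1},{"dx":-0.58,"dy":-0.592,"grip":1},{"dx":-0.58,"dy":-0.592,"grip":1}]' 120 | tail -c 400; done
for i in 1 2; do python3 -m jog '[{"az":0.28,"grip":1},{"az":0.28,"grip":1},{"az":0.28,"grip":1},{"az":0.28,"grip":1},{"az":0.28,"grip":1}]' | tail -c 400; done
cat > snap.py <<'E'
import sys
from rig import manip
from h import *
def snap(name,cam='wrist'):
    s=manip.get_state();d=manip.get_image(cam);pickle.dump((s,d),open(name+'.pkl','wb'))
    cv2.imwrite(f'pics/{name}.png',d['img'][:,:,::-1]);return s,d
if __name__=='__main__':
    s,d=snap(sys.argv[1],*sys.argv[2:]);print(s['clock'],s['position'].round(4),toolT(s)[:3,:3].round(3).tolist(),s['qpos'].round(2),s['contact_force'].round(1),s['width'])
E
python3 snap.py w1
```

```text
0.15 [0.2141 0.5332 0.2306] [[-0.928, 0.373, -0.001], [0.373, 0.928, -0.001], [0.0, -0.001, -1.0]] [ 1.07  0.28  1.51  0.    1.36 -0.12] [ 0. -0.  0.] 0.08528810123386435schema error: expected keys dx, dy, dz, ax, ay, az, grip
schema error: expected keys dx, dy, dz, ax, ay, az, grip
schema error: expected keys dx, dy, dz, ax, ay, az, grip
schema error: expected keys dx, dy, dz, ax, ay, az, grip
schema error: expected keys dx, dy, dz, ax, ay, az, grip
schema error: expected keys dx, dy, dz, ax, ay, az, grip
```

View pics/w1.png

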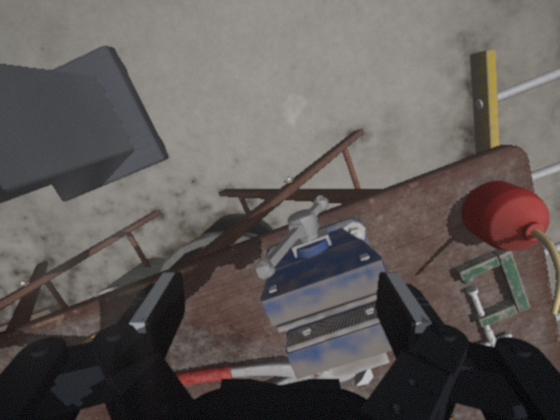

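The arm hasn't moved, because every row needs all seven keys. The wrist view only shows the vise. Retyping the rows in full.

```bash

for i in 1 2 3 4; do python3 -m jog '[{"dx":-0.58,"dy":-0.592,"dz":0,"ax":0,"ay":0,"az":0,"grip":1},{"dx":-0.58,"dy":-0.592,"dz":0,"ax":0,"ay":0,"az":0,"grip":1},{"dx":-0.58,"dy":-0.592,"dz":0,"ax":0,"ay":0,"az":0,"grip":1},{"dx":-0.58,"dy":-0.592,"dz":0,"ax":0,"ay":0,"az":0,"grip":1},{"dx":-0.58,"dy":-0.592,"dz":0,"ax":0,"ay":0,"az":0,"grip":1}]' 120 | tail -c 400; done
for i in 1 2; do python3 -m jog '[{"dx":0,"dy":0,"dz":0,"ax":0,"ay":0,"az":0.28,"grip":1},{"dx":0,"dy":0,"dz":0,"ax":0,"ay":0,"az":0.28,"grip":1},{"dx":0,"dy":0,"dz":0,"ax":0,"ay":0,"az":0.28,"grip":1},{"dx":0,"dy":0,"dz":0,"ax":0,"ay":0,"az":0.28,"grip":1},{"dx":0,"dy":0,"dz":0,"ax":0,"ay":0,"az":0.28,"grip":1}]' | tail -c 400; done
python3 snap.py w2
```

```text
clock: 0.62
position: [0.2938, 0.3404, 0.2311]
ee_rot: [0.0, 0.189, 0.982, -0.0]
contact_force: [0.9, 0.4, -0.6]
width: 0.0855
gripper_force: 0.0
clock: 1.03
position: [0.3732, 0.1489, 0.2315]
ee_rot: [0.0, 0.19, 0.982, 0.0]
contact_force: [1.5, 0.4, -1.0]
width: 0.0857
gripper_force: 0.0
clock: 1.45
position: [0.4527, -0.0427, 0.2314]
ee_rot: [0.0, 0.19, 0.982, 0.0]
contact_force: [0.4, 0.5, 0.7]
width: 0.0851
gripper_force: 0.0
clock: 1.87
position: [0.5322, -0.2341, 0.231]
ee_rot: [-0.0, 0.19, 0.982, 0.0]
contact_force: [1.2, 0.2, 0.1]
width: 0.0854
gripper_force: 0.0
clock: 2.28
position: [0.5318, -0.232, 0.2309]
ee_rot: [-0.0, 0.4, 0.917, 0.0]
contact_force: [0.2, 0.0, -0.3]
width: 0.0856
gripper_force: 0.0
clock: 2.7
position: [0.5319, -0.2317, 0.2312]
ee_rot: [-0.0, 0.589, 0.808, 0.0]
contact_force: [0.3, -0.0, -0.4]
width: 0.0853
gripper_force: 0.0
2.7 [ 0.5319 -0.2317  0.2312] [[-0.305, 0.952, -0.0], [0.952, 0.305, 0.0], [0.0, -0.0, -1.0]] [-0.53  0.28  1.49  0.    1.36 -0.84] [ 0.3 -0.  -0.4] 0.08527581758679505
```

View pics/w2.png

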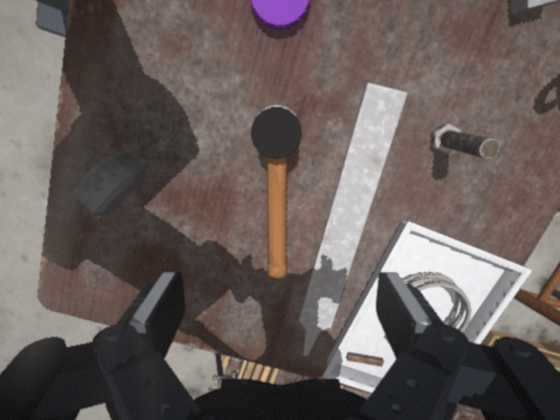

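The wrist view shows the mallet head's top centred at (276,131) and the handle running straight down to its knob at (278,275). The steel ruler beside it is about 50 px to the right.

```bash
python3 - <<'E'
from h import *
s,d=pickle.load(open('w2.pkl','rb'));T=toolT(s);W=T@d['T_tool_cam']
print(d['mtx'])
for uv,z in(((276,131),.072),((278,160),.048),((278,262),.048),((278,277),.036),((330,270),.0)):
    p=ray(d,uv,z,W);print(p.round(4),((T[:3,:3].T)@(p-T[:3,3])).round(4))
E
```

```text
[[334.13855628   0.         279.94928608]
 [  0.         334.13855628 209.06433777]
 [  0.           0.           1.        ]]
[ 0.5109 -0.1803  0.072 ] [ 0.0552 -0.0042  0.1592]
[ 0.5215 -0.2083  0.048 ] [ 0.0254 -0.0027  0.1832]
[ 0.5551 -0.3139  0.048 ] [-0.0855 -0.0029  0.1832]
[ 0.5627 -0.3379  0.036 ] [-0.1106 -0.0031  0.1952]
[ 0.6277 -0.3282  0.    ] [-0.1212  0.0618  0.2312]
```

```bash

python3 -m jog '[{"dx":0.024,"dy":-0.014,"dz":0.3,"ax":0,"ay":0,"az":0,"grip":0.2},{"dx":0.024,"dy":-0.014,"dz":0.5,"ax":0,"ay":0,"az":0,"grip":0.2},{"dx":0.024,"dy":-0.014,"dz":0.6,"ax":0,"ay":0,"az":0,"grip":0.2},{"dx":0.024,"dy":-0.014,"dz":0.7,"ax":0,"ay":0,"az":0,"grip":0.2},{"dx":0.024,"dy":-0.014,"dz":0.75,"ax":0,"ay":0,"az":0,"grip":0.2}]' 120
python3 -m jog '[{"dx":0,"dy":0,"dz":0.06,"ax":0,"ay":0,"az":0,"grip":0.2},{"dx":0,"dy":0,"dz":0.106,"ax":0,"ay":0,"az":0,"grip":0.2},{"dx":0,"dy":0,"dz":0.106,"ax":0,"ay":0,"az":0,"grip":0.2},{"dx":0,"dy":0,"dz":0.106,"ax":0,"ay":0,"az":0,"grip":-1},{"dx":0,"dy":0,"dz":0.106,"ax":0,"ay":0,"az":0,"grip":-1}]' 
python3 -m jog '[{"dx":0,"dy":0,"dz":0,"ax":0,"ay":0,"az":0,"grip":-1},{"dx":0,"dy":0,"dz":0,"ax":0,"ay":0,"az":0,"grip":-1},{"dx":0,"dy":0,"dz":0,"ax":0,"ay":0,"az":0,"grip":-1},{"dx":0,"dy":0,"dz":0,"ax":0,"ay":0,"az":0,"grip":-1},{"dx":0,"dy":0,"dz":0,"ax":0,"ay":0,"az":0,"grip":-1}]'
```

```text
clock: 3.17
position: [0.5237, -0.2254, 0.0393]
ee_rot: [-0.004, 0.588, 0.809, -0.0]
contact_force: [-0.1, 1.0, -0.5]
width: 0.0513
gripper_force: 0.0
clock: 3.58
position: [0.5275, -0.2276, 0.0181]
ee_rot: [0.001, 0.589, 0.808, 0.0]
contact_force: [0.0, 0.0, -0.0]
width: 0.0274
gripper_force: 0.0
clock: 4.0
position: [0.5275, -0.2277, 0.0186]
ee_rot: [0.001, 0.59, 0.808, 0.0]
contact_force: [-0.9, -0.0, 7.0]
width: 0.0183
gripper_force: 117.2
```

```bash

python3 -m jog '[{"dx":0,"dy":0,"dz":-0.06,"ax":0,"ay":0,"az":0,"grip":-1},{"dx":0,"dy":0,"dz":-0.18,"ax":0,"ay":0,"az":0,"grip":-1},{"dx":0,"dy":0,"dz":-0.3,"ax":0,"ay":0,"az":0,"grip":-1},{"dx":0,"dy":0,"dz":-0.42,"ax":0,"ay":0,"az":0,"grip":-1},{"dx":0,"dy":0,"dz":-0.48,"ax":0,"ay":0,"az":0,"grip":-1}]' 
python3 -m jog '[{"dx":0.1,"dy":0.05,"dz":0,"ax":0,"ay":0,"az":0,"grip":-1},{"dx":0.22,"dy":0.12,"dz":0,"ax":0,"ay":0,"az":0,"grip":-1},{"dx":0.34,"dy":0.18,"dz":0,"ax":0,"ay":0,"az":0,"grip":-1},{"dx":0.46,"dy":0.25,"dz":0,"ax":0,"ay":0,"az":0,"grip":-1},{"dx":0.56,"dy":0.3,"dz":0,"ax":0,"ay":0,"az":0,"grip":-1}]' 
python3 -m jog '[{"dx":0.056,"dy":0.038,"dz":0,"ax":0,"ay":0,"az":0,"grip":-1},{"dx":0.056,"dy":0.038,"dz":0,"ax":0,"ay":0,"az":0,"grip":-1},{"dx":0.056,"dy":0.038,"dz":0,"ax":0,"ay":0,"az":0,"grip":-1}]'
python3 snap.py w3; python3 snap.py t3 top; python3 snap.py s3 scene
python3 - <<'E'
import cv2,numpy as np
a=cv2.imread('pics/w3.png')[:400]
s=cv2.resize(cv2.imread('pics/s3.png')[150:270,170:310],None,fx=1.7,fy=1.7)
t=cv2.resize(cv2.imread('pics/t3.png')[175:265,190:310],None,fx=2,fy=2)
o=np.zeros((400,800,3),np.uint8);o[:,:560]=a;o[:s.shape[0],560:560+s.shape[1]]=s;o[210:390,560:800]=t
cv2.imwrite('pics/m3.png',o)
E
```

```text
clock: 4.42
position: [0.5281, -0.2278, 0.1406]
ee_rot: [0.002, 0.59, 0.808, 0.0]
contact_force: [0.7, -0.1, -2.3]
width: 0.0183
gripper_force: 117.6
clock: 4.83
position: [0.5554, -0.0686, 0.1369]
ee_rot: [-0.0, 0.59, 0.808, 0.0]
contact_force: [0.3, -0.8, -3.3]
width: 0.0184
gripper_force: 117.7
clock: 5.08
position: [0.56, -0.0539, 0.1368]
ee_rot: [-0.0, 0.589, 0.808, -0.0]
contact_force: [-0.2, -1.0, -2.9]
width: 0.0184
gripper_force: 117.7
5.0833 [ 0.56   -0.0539  0.1368] [[-0.307, 0.952, -0.001], [0.952, 0.307, -0.0], [0.0, -0.001, -1.0]] [-0.22  0.33  1.68 -0.    1.14 -0.53] [-0.2 -1.  -2.9] 0.01841529988339551
5.1333 [ 0.5599 -0.0548  0.1368] [[-0.306, 0.952, -0.001], [0.952, 0.306, -0.001], [-0.0, -0.001, -1.0]] [-0.22  0.33  1.68 -0.    1.14 -0.53] [ 0.5 -0.6 -3. ] 0.018001662567928754
5.1833 [ 0.5599 -0.0554  0.1369] [[-0.305, 0.952, -0.001], [0.952, 0.305, -0.001], [-0.0, -0.001, -1.0]] [-0.22  0.33  1.68 -0.    1.14 -0.53] [ 0.6 -0.6 -2.5] 0.018149213882034106
```

View pics/m3.png

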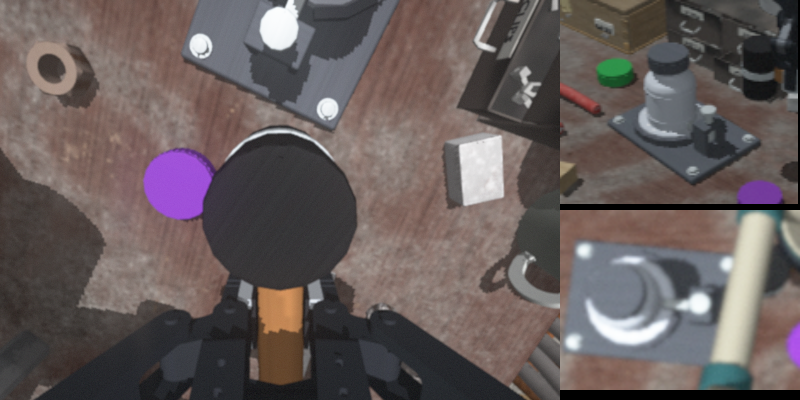

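The wrist view shows the pin head at (279,28) just ahead and the held mallet's top face centred near (280,210). The mallet is level, and the jig, jar and cap are undisturbed.

```bash
python3 - <<'E'
from h import *
s,d=pickle.load(open('w3.pkl','rb'));T=toolT(s);W=T@d['T_tool_cam']
for uv,z in(((279,28),.075),((280,210),.1368-.0186+.072)):
    p=ray(d,uv,z,W);print(p.round(4),((T[:3,:3].T)@(p-T[:3,3])).round(4))
t=pickle.load(open('t3.pkl','rb'))[1];print(ray(t,(190+139/2-.25,175+92/2-.25),.075))
E
```

```text
[0.5223 0.0588 0.075 ] [ 0.1188 -0.0012  0.0618]
[ 0.5435 -0.0045  0.1902] [ 0.0521 -0.0006 -0.0534]
[0.52603052 0.05884529 0.075     ]
```

```bash

python3 -m jog '[{"dx":0.12,"dy":0,"dz":0,"ax":0,"ay":0,"az":0,"grip":-1},{"dx":0.22,"dy":0,"dz":0,"ax":0,"ay":0,"az":0,"grip":-1},{"dx":0.274,"dy":0.002,"dz":0,"ax":0,"ay":0,"az":0,"grip":-1},{"dx":0.274,"dy":0.002,"dz":0,"ax":0,"ay":0,"az":0,"grip":-1},{"dx":0.274,"dy":0.002,"dz":0,"ax":0,"ay":0,"az":0,"grip":-1}]' 
python3 -m jog '[{"dx":0,"dy":0,"dz":0.06,"ax":0,"ay":0,"az":0,"grip":-1},{"dx":0,"dy":0,"dz":0.12,"ax":0,"ay":0,"az":0,"grip":-1},{"dx":0,"dy":0,"dz":0.155,"ax":0,"ay":0,"az":0,"grip":-1},{"dx":0,"dy":0,"dz":0.155,"ax":0,"ay":0,"az":0,"grip":-1},{"dx":0,"dy":0,"dz":0.155,"ax":0,"ay":0,"az":0,"grip":-1}]'
for i in 1 2 3; do python3 -m jog '[{"dx":0,"dy":0,"dz":0.008,"ax":0,"ay":0,"az":0,"grip":-1},{"dx":0,"dy":0,"dz":0.016,"ax":0,"ay":0,"az":0,"grip":-1},{"dx":0,"dy":0,"dz":0.016,"ax":0,"ay":0,"az":0,"grip":-1}]'; done
```

```text
clock: 5.65
position: [0.5401, 0.01, 0.1374]
ee_rot: [0.001, 0.589, 0.808, -0.0]
contact_force: [-0.2, -0.2, -3.5]
width: 0.0181
gripper_force: 117.6
clock: 6.07
position: [0.5401, 0.0097, 0.0982]
ee_rot: [-0.0, 0.59, 0.807, -0.0]
contact_force: [1.5, 0.5, -3.4]
width: 0.018
gripper_force: 117.7
clock: 6.32
position: [0.5403, 0.0105, 0.0948]
ee_rot: [0.0, 0.59, 0.808, 0.0]
contact_force: [-0.4, 0.1, -3.7]
width: 0.0182
gripper_force: 117.7
clock: 6.57
position: [0.5406, 0.0105, 0.091]
ee_rot: [0.001, 0.59, 0.808, 0.0]
contact_force: [1.1, -0.7, 0.6]
width: 0.0185
gripper_force: 118.2
clock: 6.82
position: [0.5406, 0.0105, 0.0866]
ee_rot: [0.001, 0.59, 0.808, 0.0]
contact_force: [-0.1, -1.5, 1.4]
width: 0.0184
gripper_force: 118.3
```

```bash

for i in 1 2 3; do python3 -m jog '[{"dx":0,"dy":0,"dz":0.004,"ax":0,"ay":0,"az":0,"grip":-1},{"dx":0,"dy":0,"dz":0.008,"ax":0,"ay":0,"az":0,"grip":-1},{"dx":0,"dy":0,"dz":0.008,"ax":0,"ay":0,"az":0,"grip":-1}]' | sed -n 2,4p; done
```

```text
position: [0.5405, 0.0105, 0.0846]
ee_rot: [0.0, 0.59, 0.808, 0.0]
contact_force: [1.1, -1.5, 0.1]
position: [0.5405, 0.0105, 0.0825]
ee_rot: [0.0, 0.59, 0.808, 0.0]
contact_force: [1.8, -2.1, 1.5]
position: [0.5406, 0.0104, 0.0814]
ee_rot: [0.001, 0.59, 0.808, 0.0]
contact_force: [1.0, -2.2, 5.4]
```

```bash

for i in 1 2 3; do python3 -m jog '[{"dx":0,"dy":0,"dz":0.008,"ax":0,"ay":0,"az":0,"grip":-1},{"dx":0,"dy":0,"dz":0.008,"ax":0,"ay":0,"az":0,"grip":-1}]' | sed -n 2,4p; done
```

```text
position: [0.5408, 0.0102, 0.0809]
ee_rot: [0.001, 0.59, 0.808, 0.0]
contact_force: [-1.0, -3.1, 15.8]
position: [0.541, 0.01, 0.0805]
ee_rot: [0.002, 0.589, 0.808, 0.001]
contact_force: [-3.7, -4.2, 26.3]
position: [0.5415, 0.0093, 0.0792]
ee_rot: [0.003, 0.589, 0.808, 0.0]
contact_force: [-4.7, -6.0, 30.2]
```

```bash

python3 -m jog '[{"dx":0,"dy":0,"dz":-0.05,"ax":0,"ay":0,"az":0,"grip":-1},{"dx":0,"dy":0,"dz":-0.16,"ax":0,"ay":0,"az":0,"grip":-1},{"dx":0,"dy":0,"dz":-0.25,"ax":0,"ay":0,"az":0,"grip":-1},{"dx":0,"dy":0,"dz":-0.25,"ax":0,"ay":0,"az":0,"grip":-1}]' 
python3 -m jog '[{"dx":-0.12,"dy":-0.046,"dz":0,"ax":0,"ay":0,"az":0,"grip":-1},{"dx":-0.274,"dy":-0.104,"dz":0,"ax":0,"ay":0,"az":0,"grip":-1},{"dx":-0.274,"dy":-0.104,"dz":0,"ax":0,"ay":0,"az":0,"grip":-1}]' 
python3 snap.py w4; python3 snap.py s4 scene
python3 -m jog '[{"dx":-0.1,"dy":-0.04,"dz":0,"ax":0,"ay":0,"az":0,"grip":-1},{"dx":-0.25,"dy":-0.1,"dz":0,"ax":0,"ay":0,"az":0,"grip":-1},{"dx":-0.4,"dy":-0.16,"dz":0,"ax":0,"ay":0,"az":0,"grip":-1},{"dx":-0.5,"dy":-0.2,"dz":0,"ax":0,"ay":0,"az":0,"grip":-1},{"dx":-0.616,"dy":-0.236,"dz":0,"ax":0,"ay":0,"az":0,"grip":-1}]'
python3 -m jog '[{"dx":0,"dy":0,"dz":0,"ax":0,"ay":0,"az":0,"grip":-1},{"dx":0,"dy":0,"dz":0,"ax":0,"ay":0,"az":0,"grip":-1}]'
python3 snap.py s5 scene; python3 snap.py t5 top
python3 - <<'E'
import cv2,numpy as np
a=cv2.imread('pics/w4.png')[:240,100:460]
s=cv2.resize(cv2.imread('pics/s4.png')[150:270,170:310],None,fx=3,fy=3)
t=cv2.resize(cv2.imread('pics/s5.png')[200:350,270:450],None,fx=2,fy=2)
u=cv2.resize(cv2.imread('pics/t5.png')[180:260,190:370],None,fx=2,fy=2)
o=np.zeros((600,800,3),np.uint8);o[:240,:360]=a;o[:360,370:790]=s;o[245:545,:360]=t;o[362:522,370:730]=u
cv2.imwrite('pics/m5.png',o)
E
```

```text
clock: 8.4
position: [0.5415, 0.0109, 0.1402]
ee_rot: [0.002, 0.59, 0.808, 0.002]
contact_force: [1.3, 0.1, -2.2]
width: 0.0182
gripper_force: 118.6
clock: 8.65
position: [0.5347, -0.0682, 0.1353]
ee_rot: [0.0, 0.591, 0.807, -0.003]
contact_force: [1.2, 0.4, -3.2]
width: 0.0182
gripper_force: 118.3
8.65 [ 0.5347 -0.0682  0.1353] [[-0.302, 0.953, -0.003], [0.953, 0.302, -0.004], [-0.003, -0.004, -1.0]] [-0.25  0.3   1.73 -0.01  1.12 -0.56] [ 1.2  0.4 -3.2] 0.018224754071069667
8.7 [ 0.5345 -0.0651  0.135 ] [[-0.301, 0.954, -0.004], [0.954, 0.301, -0.0], [0.001, -0.004, -1.0]] [-0.25  0.3   1.73 -0.    1.12 -0.55] [-0.   2.  -3.2] 0.018300015758938068
clock: 9.17
position: [0.5253, -0.2264, 0.1354]
ee_rot: [-0.002, 0.59, 0.808, 0.0]
contact_force: [-0.1, 1.2, -2.7]
width: 0.0181
gripper_force: 118.3
clock: 9.33
position: [0.5262, -0.2271, 0.1354]
ee_rot: [-0.002, 0.59, 0.807, 0.0]
contact_force: [-0.1, 0.6, -3.3]
width: 0.0181
gripper_force: 118.3
9.3333 [ 0.5262 -0.2271  0.1354] [[-0.303, 0.953, -0.002], [0.953, 0.303, 0.002], [0.003, -0.001, -1.0]] [-0.53  0.34  1.66  0.    1.15 -0.84] [-0.1  0.6 -3.3] 0.018072620351293697
9.3833 [ 0.526  -0.2259  0.1355] [[-0.304, 0.953, -0.003], [0.953, 0.304, 0.003], [0.004, -0.002, -1.0]] [-0.53  0.34  1.66  0.    1.15 -0.84] [ 0.3 -0.6 -3. ] 0.018224694129098877
```

View pics/m5.png

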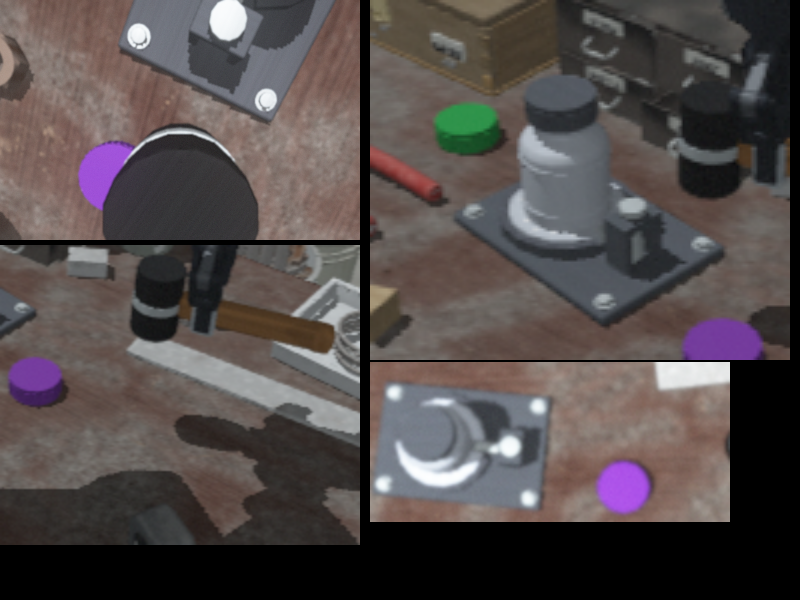

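The pin head now sits close down on its portal, so it is home. The jar, cap and jig are unchanged, and the mallet hangs about level over its old place. I'll set it down.

```bash

python3 -m jog '[{"dx":0,"dy":0,"dz":0.1,"ax":0,"ay":0,"az":0,"grip":-1},{"dx":0,"dy":0,"dz":0.22,"ax":0,"ay":0,"az":0,"grip":-1},{"dx":0,"dy":0,"dz":0.34,"ax":0,"ay":0,"az":0,"grip":-1},{"dx":0,"dy":0,"dz":0.43,"ax":0,"ay":0,"az":0,"grip":-1},{"dx":0,"dy":0,"dz":0.45,"ax":0,"ay":0,"az":0,"grip":-1}]' 
python3 -m jog '[{"dx":0,"dy":0,"dz":0.006,"ax":0,"ay":0,"az":0,"grip":-1},{"dx":0,"dy":0,"dz":0.012,"ax":0,"ay":0,"az":0,"grip":-1},{"dx":0,"dy":0,"dz":0.012,"ax":0,"ay":0,"az":0,"grip":-1}]'
```

```text
clock: 9.85
position: [0.5237, -0.2233, 0.0204]
ee_rot: [-0.005, 0.589, 0.808, -0.0]
contact_force: [-0.0, 1.2, -3.1]
width: 0.0183
gripper_force: 118.1
clock: 10.1
position: [0.528, -0.2272, 0.0228]
ee_rot: [0.001, 0.589, 0.808, 0.0]
contact_force: [0.0, -0.5, -3.1]
width: 0.0181
gripper_force: 118.2
```

```bash

for i in 1 2; do python3 -m jog '[{"dx":0,"dy":0,"dz":0.004,"ax":0,"ay":0,"az":0,"grip":-1},{"dx":0,"dy":0,"dz":0.008,"ax":0,"ay":0,"az":0,"grip":-1},{"dx":0,"dy":0,"dz":0.008,"ax":0,"ay":0,"az":0,"grip":-1}]' | sed -n '2p;4p'; done
```

```text
position: [0.5272, -0.2274, 0.0204]
contact_force: [-1.1, -0.3, -3.4]
position: [0.5269, -0.2274, 0.0179]
contact_force: [-0.0, -0.5, -0.5]
```

```bash

python3 -m jog '[{"dx":0,"dy":0,"dz":0.003,"ax":0,"ay":0,"az":0,"grip":-1},{"dx":0,"dy":0,"dz":0.003,"ax":0,"ay":0,"az":0,"grip":-1},{"dx":0,"dy":0,"dz":0.003,"ax":0,"ay":0,"az":0,"grip":-0.3},{"dx":0,"dy":0,"dz":0.003,"ax":0,"ay":0,"az":0,"grip":0.1},{"dx":0,"dy":0,"dz":0.003,"ax":0,"ay":0,"az":0,"grip":0.1}]' 
python3 -m jog '[{"dx":0,"dy":0,"dz":0,"ax":0,"ay":0,"az":0,"grip":0.1},{"dx":0,"dy":0,"dz":-0.06,"ax":0,"ay":0,"az":0,"grip":0.1},{"dx":0,"dy":0,"dz":-0.2,"ax":0,"ay":0,"az":0,"grip":0.1},{"dx":0,"dy":0,"dz":-0.36,"ax":0,"ay":0,"az":0,"grip":0.3},{"dx":0,"dy":0,"dz":-0.5,"ax":0,"ay":0,"az":0,"grip":1}]' 
python3 -m jog '[{"dx":0,"dy":0,"dz":-0.16,"ax":0,"ay":0,"az":0,"grip":1},{"dx":0,"dy":0,"dz":-0.3,"ax":0,"ay":0,"az":0,"grip":1},{"dx":0,"dy":0,"dz":-0.34,"ax":0,"ay":0,"az":0,"grip":1},{"dx":0,"dy":0,"dz":-0.34,"ax":0,"ay":0,"az":0,"grip":1}]'
python3 snap.py w6
python3 - <<'E'
from h import *
s,d=pickle.load(open('w6.pkl','rb'));hsv=cv2.cvtColor(d['img'],cv2.COLOR_RGB2HSV)
m=((hsv[...,0]<20)&(hsv[...,1]>150)&(hsv[...,2]>110)).astype(np.uint8)
k,l,st,c=cv2.connectedComponentsWithStats(m)
print([(st[i].tolist(),c[i].round(0)) for i in range(1,k) if st[i,4]>400])
p=pickle.load(open('w2.pkl','rb'))[1];h2=cv2.cvtColor(p['img'],cv2.COLOR_RGB2HSV)
m=((h2[...,0]<20)&(h2[...,1]>150)&(h2[...,2]>110)).astype(np.uint8)
k,l,st,c=cv2.connectedComponentsWithStats(m)
print([(st[i].tolist(),c[i].round(0)) for i in range(1,k) if st[i,4]>400])
E
```

```text
clock: 11.02
position: [0.5269, -0.2273, 0.0169]
ee_rot: [0.0, 0.59, 0.808, 0.0]
contact_force: [-0.4, 0.6, -0.2]
width: 0.0468
gripper_force: 0.0
clock: 11.43
position: [0.5266, -0.2271, 0.1432]
ee_rot: [-0.0, 0.59, 0.808, 0.0]
contact_force: [0.6, -0.4, -0.2]
width: 0.0663
gripper_force: 0.0
clock: 11.77
position: [0.5286, -0.2282, 0.2306]
ee_rot: [0.004, 0.59, 0.808, 0.0]
contact_force: [-0.7, 0.4, -0.0]
width: 0.0856
gripper_force: 0.0
11.7667 [ 0.5286 -0.2282  0.2306] [[-0.305, 0.952, 0.007], [0.952, 0.305, -0.004], [-0.006, 0.005, -1.0]] [-0.53  0.27  1.51  0.    1.35 -0.84] [-0.7  0.4 -0. ] 0.08558718670140399
[]
[]
```

```bash

python3 -m jog '[{"dx":0.14,"dy":0.05,"dz":0,"ax":0,"ay":0,"az":0,"grip":1},{"dx":0.28,"dy":0.1,"dz":0,"ax":0,"ay":0,"az":0,"grip":1},{"dx":0.42,"dy":0.15,"dz":0,"ax":0,"ay":0,"az":0,"grip":1},{"dx":0.56,"dy":0.2,"dz":0,"ax":0,"ay":0,"az":0,"grip":1},{"dx":0.689,"dy":0.236,"dz":0,"ax":0,"ay":0,"az":0,"grip":1}]' |sed -n 2p
python3 -m jog '[{"dx":0.14,"dy":0.08,"dz":0,"ax":0,"ay":0,"az":0,"grip":1},{"dx":0.28,"dy":0.16,"dz":0,"ax":0,"ay":0,"az":0,"grip":1},{"dx":0.4,"dy":0.22,"dz":0,"ax":0,"ay":0,"az":0,"grip":1},{"dx":0.449,"dy":0.236,"dz":0,"ax":0,"ay":0,"az":0,"grip":1},{"dx":0.449,"dy":0.236,"dz":0,"ax":0,"ay":0,"az":0,"grip":1}]' |sed -n 2p
python3 -m jog '[{"dx":0,"dy":0,"dz":0,"ax":0,"ay":0,"az":0,"grip":1}]' |sed -n 2p
python3 snap.py w7
python3 - <<'E'
import cv2,numpy as np
o=np.zeros((420,800,3),np.uint8);o[:,:560]=cv2.imread('pics/w7.png')
o[:210,560:]=cv2.resize(cv2.imread('pics/w6.png'),(240,210))
cv2.imwrite('pics/m7.png',o)
E
```

```text
position: [0.529, -0.0429, 0.2237]
position: [0.5511, 0.0827, 0.224]
position: [0.5513, 0.0797, 0.2246]
12.7333 [0.5513 0.0797 0.2246] [[-0.306, 0.952, -0.004], [0.952, 0.306, -0.001], [0.0, -0.004, -1.0]] [ 0.02  0.26  1.55 -0.    1.34 -0.29] [ 0.5 -0.1 -0.7] 0.08511093208831118
```

View pics/m7.png

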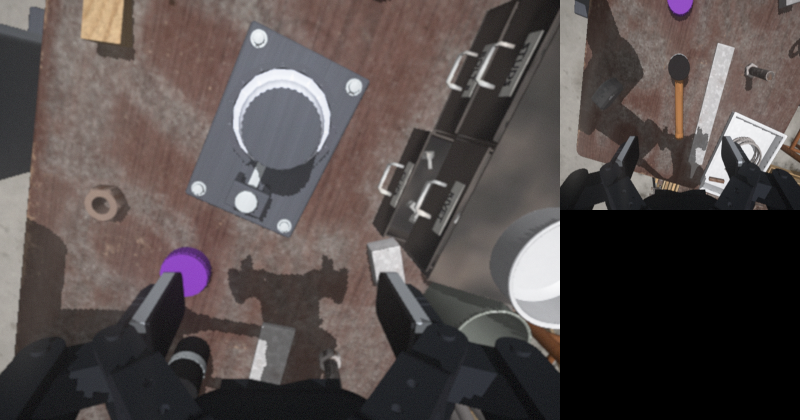

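The mallet stands upright back at its place (inset). The dark cap's top is centred at (281,130). The drawer box on the right is about 100 px away, which leaves room for the fingers.

```bash
python3 - <<'E'
from h import *
s,d=pickle.load(open('w7.pkl','rb'));T=toolT(s);W=T@d['T_tool_cam']
for n,uv,z in(('cap',(281,130),.1285),('pin',(246,202),.063),('handle',(380,180),.05)):
    p=ray(d,uv,z,W);print(n,p.round(4),((T[:3,:3].T)@(p-T[:3,3])).round(4))
r=[ray(d,(x,130),.1285,W) for x in(241,322)];print(np.linalg.norm(r[0]-r[1]))
h=cv2.HoughCircles(cv2.medianBlur(cv2.cvtColor(d['img'],cv2.COLOR_RGB2GRAY),3)[60:200,200:360],cv2.HOUGH_GRADIENT,1,30,param1=80,param2=15,minRadius=36,maxRadius=46);print(h[0][:3]+[200,60,0])
E
```

```text
cap [0.5321 0.1381 0.1285] [0.0614 0.     0.0962]
pin [0.5225 0.0589 0.063 ] [-0.0111 -0.0331  0.1618]
handle [0.64   0.1161 0.05  ] [0.0074 0.0963 0.1742]
0.056550316611476005
[[283.5        123.5         45.40000153]]
```

```bash

python3 -m jog '[{"dx":0.12,"dy":0.002,"dz":0,"ax":0,"ay":0,"az":0,"grip":0.8},{"dx":0.242,"dy":0.003,"dz":0,"ax":0,"ay":0,"az":0,"grip":0.8},{"dx":0.242,"dy":0.003,"dz":0.1,"ax":0,"ay":0,"az":0,"grip":0.8},{"dx":0.242,"dy":0.003,"dz":0.2,"ax":0,"ay":0,"az":0,"grip":0.8},{"dx":0.242,"dy":0.003,"dz":0.25,"ax":0,"ay":0,"az":0,"grip":0.8}]' 
python3 -m jog '[{"dx":0,"dy":0,"dz":0.08,"ax":0,"ay":0,"az":0,"grip":0.8},{"dx":0,"dy":0,"dz":0.16,"ax":0,"ay":0,"az":0,"grip":0.8},{"dx":0,"dy":0,"dz":0.22,"ax":0,"ay":0,"az":0,"grip":0.8},{"dx":0,"dy":0,"dz":0.24,"ax":0,"ay":0,"az":0,"grip":0.8},{"dx":0,"dy":0,"dz":0.24,"ax":0,"ay":0,"az":0,"grip":0.8}]'
```

```text
clock: 13.2
position: [0.5329, 0.1358, 0.1615]
ee_rot: [-0.001, 0.59, 0.807, -0.002]
contact_force: [0.4, -0.7, 0.4]
width: 0.0769
gripper_force: 0.0
clock: 13.62
position: [0.5336, 0.1358, 0.1026]
ee_rot: [-0.001, 0.591, 0.807, -0.002]
contact_force: [-0.1, 0.2, -0.6]
width: 0.0769
gripper_force: 0.0
```

```bash

python3 -m jog '[{"dx":0.006,"dy":0,"dz":0,"ax":0,"ay":0,"az":0,"grip":0.45},{"dx":0.006,"dy":0,"dz":0,"ax":0,"ay":0,"az":0,"grip":0.3},{"dx":0.006,"dy":0,"dz":0,"ax":0,"ay":0,"az":0,"grip":0.2},{"dx":0.006,"dy":0,"dz":0,"ax":0,"ay":0,"az":0,"grip":0.1},{"dx":0.006,"dy":0,"dz":0,"ax":0,"ay":0,"az":0,"grip":-0.2}]' 60
python3 -m jog '[{"dx":0,"dy":0,"dz":0,"ax":0,"ay":0,"az":0,"grip":-1},{"dx":0,"dy":0,"dz":0,"ax":0,"ay":0,"az":0,"grip":-1},{"dx":0,"dy":0,"dz":0,"ax":0,"ay":0,"az":0,"grip":-1}]' 90
```

```text
clock: 14.03
position: [0.5343, 0.1386, 0.1056]
ee_rot: [0.001, 0.59, 0.808, -0.0]
contact_force: [-3.0, -2.0, 5.5]
width: 0.0549
gripper_force: 62.8
clock: 14.28
position: [0.5346, 0.1386, 0.1058]
ee_rot: [0.001, 0.59, 0.808, 0.0]
contact_force: [-3.4, -2.0, 7.4]
width: 0.0539
gripper_force: 93.0
```

```bash

python3 -m jog '[{"dx":0,"dy":0,"dz":-0.008,"ax":0,"ay":0,"az":-0.03,"grip":-1},{"dx":0,"dy":0,"dz":-0.008,"ax":0,"ay":0,"az":-0.08,"grip":-1},{"dx":0,"dy":0,"dz":-0.008,"ax":0,"ay":0,"az":-0.13,"grip":-1},{"dx":0,"dy":0,"dz":-0.008,"ax":0,"ay":0,"az":-0.18,"grip":-1},{"dx":0,"dy":0,"dz":-0.008,"ax":0,"ay":0,"az":-0.22,"grip":-1}]' 
python3 -c "
from rig import manip
s=manip.get_state();print(s['moment'],s['qpos'])"
```

```text
clock: 14.7
position: [0.5345, 0.1391, 0.1068]
ee_rot: [0.0, 0.441, 0.897, 0.0]
contact_force: [-0.7, -0.0, 0.8]
width: 0.0538
gripper_force: 97.6
[-0.14574335  0.3619399  -0.38489728] [ 1.28377381e-01  3.40419430e-01  1.74275659e+00  4.46631369e-04
  1.05784752e+00 -5.29075371e-01]
```

```bash

for i in 1 2 3; do python3 -m jog '[{"dx":0,"dy":0,"dz":-0.002,"ax":0,"ay":0,"az":-0.05,"grip":-1},{"dx":0,"dy":0,"dz":-0.002,"ax":0,"ay":0,"az":-0.1,"grip":-1},{"dx":0,"dy":0,"dz":-0.002,"ax":0,"ay":0,"az":-0.15,"grip":-1},{"dx":0,"dy":0,"dz":-0.002,"ax":0,"ay":0,"az":-0.207,"grip":-1},{"dx":0,"dy":0,"dz":-0.002,"ax":0,"ay":0,"az":-0.207,"grip":-1}]' |sed -n 2,5p
python3 -c "
from rig import manip
s=manip.get_state();print(s['moment'],s['qpos'][5])"; done; python3 snap.py s8 scene; python3 snap.py t8 top
```

```text
position: [0.5341, 0.1392, 0.1071]
ee_rot: [-0.0, 0.29, 0.957, 0.0]
contact_force: [-2.9, 0.4, 0.4]
width: 0.0538
[0.03929103 0.3938058  0.23844333] -0.853431756018619
position: [0.5337, 0.139, 0.1076]
ee_rot: [-0.0, 0.132, 0.991, -0.0]
contact_force: [-3.7, -0.1, 2.7]
width: 0.0536
[0.09262253 0.57385925 0.26669067] -1.1768636055974224
position: [0.5339, 0.1386, 0.1079]
ee_rot: [-0.0, -0.029, 1.0, -0.0]
contact_force: [-2.5, -2.5, 1.9]
width: 0.0541
[-0.35349849  0.47362288 -0.0258809 ] -1.5000919301583644
15.95 [0.5339 0.1386 0.1079] [[-0.998, -0.058, -0.001], [-0.058, 0.998, -0.001], [0.001, -0.001, -1.0]] [ 0.13  0.34  1.74 -0.    1.06 -1.5 ] [-2.5 -2.5  1.9] 0.054065814197402313
16.0 [0.534  0.1386 0.1079] [[-0.998, -0.056, -0.0], [-0.056, 0.998, -0.001], [0.0, -0.001, -1.0]] [ 0.13  0.34  1.74 -0.    1.06 -1.5 ] [-3.1 -2.6  2.8] 0.053668502684582696
```

```bash

for i in 1 2 3; do python3 -m jog '[{"dx":0,"dy":0,"dz":-0.008,"ax":0,"ay":0,"az":0,"grip":-1},{"dx":0,"dy":0,"dz":-0.016,"ax":0,"ay":0,"az":0,"grip":-1},{"dx":0,"dy":0,"dz":-0.016,"ax":0,"ay":0,"az":0,"grip":-1}]' |sed -n 2,5p; done
```

```text
position: [0.5346, 0.139, 0.1119]
ee_rot: [0.0, -0.029, 1.0, 0.0]
contact_force: [-2.1, -0.7, -1.1]
width: 0.0536
position: [0.5347, 0.1392, 0.1163]
ee_rot: [0.0, -0.03, 1.0, 0.0]
contact_force: [-1.1, -0.2, 0.1]
width: 0.0536
position: [0.5353, 0.1393, 0.1206]
ee_rot: [0.001, -0.03, 1.0, 0.0]
contact_force: [0.2, -0.1, 0.5]
width: 0.0537
```

```bash

python3 -m jog '[{"dx":0,"dy":0,"dz":-0.012,"ax":0,"ay":0,"az":0,"grip":-1},{"dx":0,"dy":0,"dz":-0.028,"ax":0,"ay":0,"az":0,"grip":-1},{"dx":0,"dy":0,"dz":-0.044,"ax":0,"ay":0,"az":0,"grip":-1},{"dx":0,"dy":0,"dz":-0.056,"ax":0,"ay":0,"az":0,"grip":-1},{"dx":0,"dy":0,"dz":-0.056,"ax":0,"ay":0,"az":0,"grip":-1}]'
python3 -m jog '[{"dx":0,"dy":0,"dz":0,"ax":0,"ay":0,"az":0,"grip":-1},{"dx":0,"dy":0,"dz":0,"ax":0,"ay":0,"az":0,"grip":-1},{"dx":0,"dy":0,"dz":0,"ax":0,"ay":0,"az":0,"grip":-1}]'
python3 snap.py s9 scene; python3 snap.py t9 top
python3 - <<'E'
import cv2,numpy as np
s=cv2.resize(cv2.imread('pics/s9.png')[140:270,170:310],None,fx=4,fy=4,interpolation=3)
t=cv2.imread('pics/s9.png')[150:380,260:500]
o=np.zeros((520,800,3),np.uint8);o[:,:560]=s;o[:230,560:]=t
o[240:440,560:]=cv2.resize(cv2.imread('pics/t9.png')[130:330,140:470],(240,200))
cv2.imwrite('pics/m9.png',o)
E
```

```text
clock: 17.22
position: [0.5352, 0.1392, 0.1349]
ee_rot: [0.001, -0.03, 1.0, 0.0]
contact_force: [-0.6, 0.4, -0.3]
width: 0.0539
gripper_force: 97.3
clock: 17.47
position: [0.5342, 0.139, 0.1336]
ee_rot: [-0.0, -0.03, 1.0, 0.0]
contact_force: [0.0, 0.8, -1.5]
width: 0.0537
gripper_force: 97.3
17.4667 [0.5342 0.139  0.1336] [[-0.998, -0.06, -0.0], [-0.06, 0.998, 0.0], [0.0, 0.0, -1.0]] [ 0.13  0.31  1.71  0.    1.12 -1.5 ] [ 0.   0.8 -1.5] 0.05372022543231171
17.5167 [0.5342 0.139  0.1336] [[-0.998, -0.06, -0.0], [-0.06, 0.998, 0.0], [0.0, 0.0, -1.0]] [ 0.13  0.31  1.71  0.    1.12 -1.5 ] [-0.2  0.1 -1.5] 0.05355551007070352
```

View pics/m9.png

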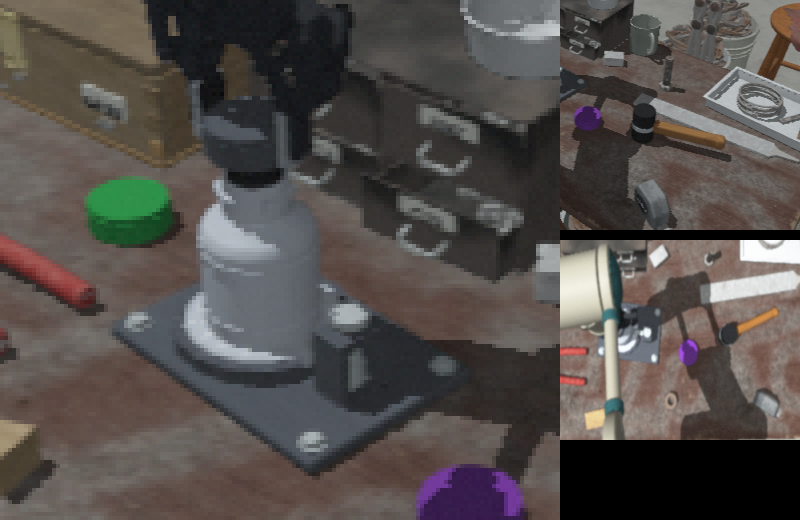

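The cap is held level above the open neck. The jar is seated, the pin is home, and the mallet and bystanders are in place. One quick check of the gap in pixels.

```bash
python3 - <<'E'
from h import *
s,d=pickle.load(open('s9.pkl','rb'));w=d['world_to_cam']
a=-w[2,:2]/np.linalg.norm(w[2,:2])
def q(r,z): return ((proj(d,[.534+a[0]*r,.138+a[1]*r,z])-[170,140])*4).round(0)
print('rim front',q(.020,.122),'rim back',q(-.02,.122))
for z in(.127,.132,.137,.142):print(z,q(.028,z))
print('cap top back',q(-.028,.1575),q(-.028,.1525))
E
```

```text
rim front [248. 186.] rim back [253. 151.]
0.127 [246. 186.]
0.132 [246. 178.]
0.137 [245. 171.]
0.142 [245. 163.]
cap top back [251.  92.] [251.  99.]
```

```bash
python3 -c "
from rig import manip
print(manip.sign_off())"
```

```text
the job is handed in; nothing more can be done
None
```

I handed the job in at about 17.5 s. The pin is driven home, the mallet is back upright on the bench, and the cap is unscrewed about 76° and held level about 14 mm above the neck, with the jar still seated in the jig.

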